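Make up and stack two optics kits

TASK

Make up two optics kits: first put the yellow-banded lens tube in the white-end compartment of the blue tote and the black post holder in its other compartment. Then stack the orange tote squarely on the blue one, its white end over the blue tote's blue end so that it stacks instead of nesting, and after that put the mirror mount in the orange tote's white-end compartment and the steel pedestal in its other one. Stand every part upright on the compartment floor, and leave the red-banded lens tube and the green collar where they are.

Things in the scene. Friction and masses are not known exactly. Their poses are not given: they have to be found in the camera images.
- lens_mid (a point): Lens tube: upright black cylinder, 30 mm diameter, 28 mm high, YELLOW band and yellow top ring round a violet lens. Point: its centre, 14 mm above its underside; z up along its axis.
- holder_mid (a point): Post holder: upright black cylinder, 25 mm diameter, 28 mm high, steel-coloured bore in its top; a steel thumbscrew (12 mm diameter, 18 mm up) sticks out of its +x side to 21.5 mm from the axis, so it is gripped across y. Point: centre of the cylinder, 14 mm above its underside; z up.
- mirror_mid (a point): Mirror mount: black square plate 34 x 34 mm (sides along x and y), 20 mm thick, lying flat, a pale blue round mirror in its top and three brass knobs (8 mm diameter) rising a further 8 mm at three corners. Point: on its axis 14 mm above its underside; z up.
- pedestal_mid (a point): Pedestal: bright steel cylinder 25 mm diameter, 28 mm high, on a 33 mm foot flange 5 mm thick, small dark hole in its top. Point: centre, 14 mm above its underside; z up.
- blue: Blue loose tote, 140 (x) x 128 (y) x 69 mm, its +x end WHITE (wall and compartment floor). Inside 132 x 120, floor 21 mm above the underside. A ridge 14 mm thick along y, top 50 mm up, parts it into two compartments 59 x 120 mm, centred at x = +36.5 (white end) and -36.5. Rim flares 4 mm out; 4 lugs on the end walls, 9 mm inward, at y +46 and -26, tops 60 mm up. Stays on the table. Origin: centre of underside; z up.
- orange_mid (a point): Orange tote, same shape as the blue, white end at +x, 0.22 kg; lift it empty by its ridge, a finger in each compartment. Point: middle, 34.5 mm above the underside; z up. With its +x along blue's -x its underside rests on the blue lugs, 60 mm above blue's underside (3.5 mm play all round, flared rim leads in); facing the same way it sinks up to 9 mm and nests.
- spare_mid (a point): Bystander: lens tube like the other, but with a RED band and a teal lens, 30 mm diameter, 28 mm high. Point: its centre, 14 mm above its underside.
- collar: Bystander: flat green ring, 34 mm diameter, 13 mm high. Origin: centre of its underside.

How it is judged (in metres and radians):
On the way, in this order (a step that is already met when the one before it is completed fails the run):
1. the yellow-banded lens tube stands in the white-end compartment of the blue tote and the post holder in its other compartment (x of lens_mid in the frame of blue between 0.018 and 0.056 m and y of lens_mid in the frame of blue between -0.05 and 0.05 m and z of lens_mid in the frame of blue between 0.029 and 0.041 m and angle between each of lens_mid, holder_mid's own z axis and vertical below 0.15 rad and x of holder_mid in the frame of blue between -0.056 and -0.018 m and y of holder_mid in the frame of blue between -0.05 and 0.05 m and z of holder_mid in the frame of blue between 0.029 and 0.041 m), for 0.2 s.
2. the orange tote is stacked on the blue one, white end over coloured end, and let go (z of orange_mid in the frame of blue between 0.0905 and 0.0985 m and horizontal distance between orange_mid and blue below 0.009 m and angle between the x axis of orange_mid and the x axis of blue, either way round below 0.1 rad and angle between orange_mid's own z axis and vertical below 0.06 rad and contact force between the fingers and orange below 0.5 N), for 0.3 s.
At the end, for the whole second after the job is handed in: All four parts stand on the floors of their compartments (height within 6 mm, tilt under 0.15 rad); orange tote on the blue lugs (height within 4 mm, centres within 9 mm, aligned to 0.1 rad, tilt under 0.06 rad), white end over coloured end; everything at rest (all of step 1 and z of orange_mid in the frame of blue between 0.0905 and 0.0985 m and horizontal distance between orange_mid and blue below 0.009 m and angle between the x axis of orange_mid and the x axis of blue, either way round below 0.1 rad and angle between orange_mid's own z axis and vertical below 0.06 rad and x of mirror_mid in the frame of orange_mid between 0.018 and 0.056 m and y of mirror_mid in the frame of orange_mid between -0.05 and 0.05 m and z of mirror_mid in the frame of orange_mid between -0.0055 and 0.0065 m and angle between each of mirror_mid, pedestal_mid's own z axis and vertical below 0.15 rad and x of pedestal_mid in the frame of orange_mid between -0.056 and -0.018 m and y of pedestal_mid in the frame of orange_mid between -0.05 and 0.05 m and z of pedestal_mid in the frame of orange_mid between -0.0055 and 0.0065 m and x of mirror_mid in the frame of blue below 0 m and linear speed of each of lens, holder, mirror, pedestal, blue, orange below 0.02 m/s); the robot touches nothing.
It fails at once if the red-banded lens tube is disturbed (over 15 mm) (distance of spare_mid from where it was at the start of the episode above 0.015 m).
It fails at once if the green collar is disturbed (over 15 mm) (distance of collar from where it was at the start of the episode above 0.015 m).
It also fails if it takes over 128 s, if anything falls off the work surface, if the arm or the gripper's body presses on something with over 40 N, if the wrist force passes 120 N, or if a joint passes its speed limit or range.

ROBOT

A 7-joint arm with a two-finger parallel gripper is mounted at the origin on the work surface. World frame = base frame: x ahead of the robot, y to its left, z up, the work surface at z = 0. Lengths are in mm, angles in rad, forces in N, time in s.
With the tool pointing down it reaches from about 400 to 875 mm from the base axis. Payload 4.4 kg.
Tool frame: the origin (TCP) lies at the centre of the arm's flange, where the gripper is bolted on; the fingertips stand 173 mm ahead of it and the grasp point (between the pads) lies 155 mm ahead of it; z points along the fingers, y is the line along which they close (so a half turn about z gives the same grasp; the last joint's range is limited). The gripper opens to 85 mm and grips with 20 to 120 N. Pads are 22 mm wide; open, the fingers measure 114 mm over their backs; the gripper's body (76 mm by 85 mm) begins 54 mm behind the grasp point. The pads swing forward as they close: fully open they stand 13 mm farther back than shut.
Start: joints at [-0.066, 0.628, 0.038, 1.517, -0.027, 0.996, -0.02], TCP at [650.012, 0.021, 404.713] pointing down, gripper open.
Joint ranges: [-3.06, 3.06], [-0.37, 2.12], [-1.25, 1.32], [0.18, 2.47], [-1.1, 4.24], [0.23, 1.98], [-2.94, 2.94]. Speed limits (rad/s): [2.57, 2.57, 3.14, 3.14, 3.14, 3.14, 3.14].

INTERFACE

Orientations are given as a unit quaternion [x, y, z, w].
In Python, from workcell import * gives the robot as it stands.
- The arm moves only by the shell command python3 -m pendant 'ROWS'. ROWS is JSON, a list of rows, each a list of 5 numbers: the opening in per cent of the stroke, from 0 (shut) to 100 (fully open), then the shift along the tool's x, y, z in cm, then the turn about the tool's z in degrees. In form: [[gripper, x, y, z, turn], ...]. A call has 1 to 10 rows; each row is the pose to reach, as a shift and turn from the pose commanded when the call began, along the tool's axes at that moment; what a row does not reach only later rows make up. A row lasts 1/10 s, in which the tool goes at most 50 mm and 8.59 degrees, less where a joint would pass 70% of its speed; a pose out of reach is approached as far as the arm can. A call with a gripper value outside its range is refused whole. The fingers move at their own pace and stop on an object; the grip force is fixed at half the most. Time passes only in rows, so rows that repeat a pose let the fingers close. It gives the time, the measured TCP pose, the force, the opening and the grip force at its end, in the units of the state.
- sense(): the state, without advancing time (a new reading comes with each control period).
- snapshot(name): name is "scene" or "side" or "wrist"; returns (picture, depth): 420x560x3 uint8, red, green, blue; 420x560 float32, mm along the optical axis (not along the pixel's ray), 0 where there is no reading.
- camera_model(name): a dict with "fov_y" (degrees; the focal length in pixels is half the picture's height over the tangent of half this angle, whatever the lens; pixels are square), "cx", "cy" (the principal point, pixels), "rvec" (rotation vector, rad) and "tvec" (3), from world to camera coordinates, as OpenCV has them; the wrist camera has in their place "tool_from_camera" (4x4, takes a point from camera to tool coordinates, whose origin is the TCP and whose axes are the flange's). Camera axes: x right, y down, z forward; pixel columns grow to the right and rows downward; lengths in mm; the calibration is good to about 2 mm. A picture is of the moment at which its call begins: read the wrist's pose just before it. camera_model takes no time and is no camera call.
- job_done(): hands the job in; it is judged then, once.
The state is a dict: "clock": time; "joints": joint angles; "qvel": joint speeds; "joint_torque": joint torques, N m; "position": TCP position; "tool_rot": TCP orientation; "ft_force": force on the tool from outside, world axes, zero at the start; "wrist_torque": the same for the moment, N m; "width": finger opening in mm; "gripper_force": force on a finger pad.
Only numpy, scipy, OpenCV 4.12 (cv2) and the standard library are available. Lean on these libraries where they do the work, as an engineer would, in place of code of your own. Each camera call takes 0.05 s, during which the arm holds its last target. There are 200 camera calls.

## Working session

There is one attempt and no reset: what is moved stays moved. The work goes in short steps, Python scripts to look and compute and a shell command to move; the robot and the scene stay as the last step left them, time stands still between calls to the robot, and variables do not carry over. Pictures are saved under pics/ and viewed, at most 17 in all, crops included, and the job is handed in when it is done.

```bash
mkdir -p pics; ls; cat > h.py <<'E'
from workcell import *
import numpy as np, cv2
from scipy.spatial.transform import Rotation as R
def cam(name,s=None):
    m=camera_model(name); f=210/np.tan(np.radians(m['fov_y'])/2)
    if 'rvec' in m:
        Rc=R.from_rotvec(np.ravel(m['rvec'])).as_matrix().T; t=-Rc@np.ravel(m['tvec'])
    else:
        T=np.array(m['tool_from_camera']); s=s or sense()
        Rt=R.from_quat(s['tool_rot']).as_matrix(); Rc=Rt@T[:3,:3]; t=Rt@T[:3,3]+np.array(s['position'])
    return Rc,t,f,m['cx'],m['cy']
def cloud(name):
    s=sense(); c=cam(name,s); im,d=snapshot(name)
    v,u=np.mgrid[0:420,0:560]
    Rc,t,f,cx,cy=c
    P=np.stack([(u-cx)/f*d,(v-cy)/f*d,d],-1)@Rc.T+t
    P[d==0]=np.nan
    return im,d,P,c
def ray(c,u,v,z):
    Rc,t,f,cx,cy=c
    r=Rc@np.array([(u-cx)/f,(v-cy)/f,1]); return t+r*(z-t[2])/r[2]
def save(n,im): cv2.imwrite(f'pics/{n}.png',im[...,::-1])
E
python3 - <<'E'
from h import *
s=sense(); print(s['position'],s['tool_rot'],R.from_quat(s['tool_rot']).as_matrix().round(3))
a=[]
for n in ['scene','side','wrist']:
    im,d,P,c=cloud(n); np.savez(f'{n}.npz',im=im,P=P); save(n,im); print(n,c[1], camera_model(n))
E
```

```text
pics
[6.49693993e+02 2.47087673e-02 4.03792889e+02] [ 7.07127847e-01  7.07085077e-01 -6.83907817e-04 -6.59104370e-04] [[ 0.     1.    -0.002]
 [ 1.    -0.    -0.   ]
 [-0.    -0.002 -1.   ]]
scene [ 921.82539101 -325.30131805  735.01325277] {'fov_y': 56.143555712818774, 'cx': 276.6455303149433, 'cy': 211.45496653610402, 'rvec': array([ 2.28868746,  1.07389478, -0.36436023]), 'tvec': array([-337.68688898, -283.14455311, 1140.88746502])}
side [ 350.36806724 -902.03723629  675.44698507] {'fov_y': 47.57471445929195, 'cx': 274.4997132281482, 'cy': 211.03422251165262, 'rvec': array([ 2.15638101, -0.20341747,  0.10709378]), 'tvec': array([-511.99111648,  101.53325235, 1058.40147542])}
wrist [650.45460243  77.30213086 372.85495171] {'fov_y': 70.97793644293162, 'cx': 279.43585564849485, 'cy': 204.97806271062117, 'tool_from_camera': array([[-7.73673325e-04, -9.53971145e-01, -2.99897408e-01,
         7.72711067e+01],
       [ 9.99999614e-01, -6.12884000e-04, -6.30213430e-04,
         7.65654186e-01],
       [ 4.17403105e-04, -2.99897779e-01,  9.53971251e-01,
         3.10252341e+01],
       [ 0.00000000e+00,  0.00000000e+00,  0.00000000e+00,
         1.00000000e+00]])}
```

View pics/scene.png

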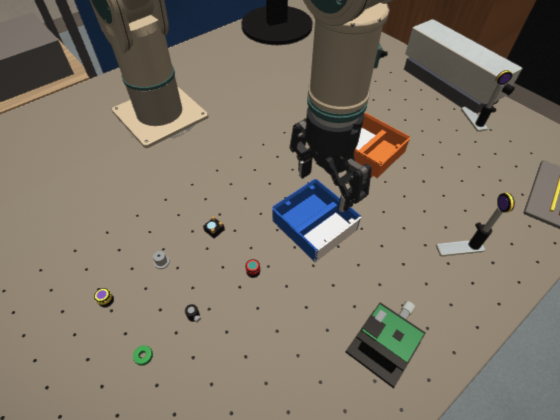

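View pics/side.png

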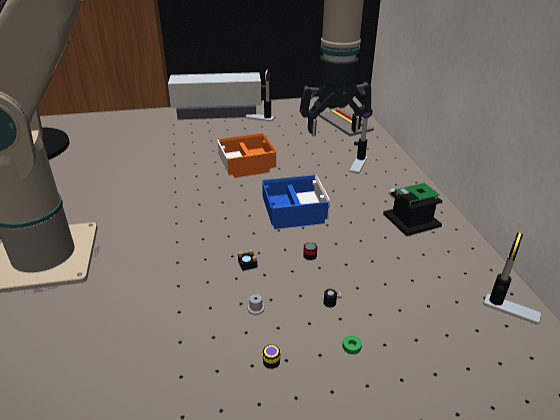

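The scene view shows: lens tube (103,296), pedestal (160,259), mirror (214,227), red spare (253,267), holder (193,313), collar (142,355), blue tote (316,217) with white end toward +x, orange (380,145) with white end to the left. The side view shows the same parts unobstructed.

```bash
python3 - <<'E'
from h import *
S={n:np.load(n+'.npz') for n in ['scene','side']}
C={n:cam(n) for n in S}
px={'lens':((103,297),(271,355),28),'ped':((160,258),(256,303),28),'mir':((214,227),(247,260),20),'spare':((253,267),(310,250),28),'hold':((193,312),(331,297),28),'collar':((142,355),(352,344),13)}
for k,(a,b,h) in px.items():
    out=[]
    for n,(u,v) in zip(S,(a,b)):
        p=ray(C[n],u,v,h/2)
        P=S[n]['P']; m=(np.hypot(P[...,0]-p[0],P[...,1]-p[1])<32)&(P[...,2]>h*0.75)&(P[...,2]<h+14)
        Q=P[m]; out+= [p[:2].round(0), ((Q.min(0)+Q.max(0))/2).round(0),m.sum()]
    print(k,*out)
for k,(a,b) in {'blue':((316,217),(296,200)),'or':((380,145),(247,155))}.items():
    for n,(u,v) in zip(S,(a,b)):
        p=ray(C[n],u,v,40); P=S[n]['P'];im=S[n]['im'].astype(int)
        r,g,bb=im[...,0],im[...,1],im[...,2]
        col=((bb-r)>60) if k=='blue' else ((r-bb)>90)
        wh=(im.min(-1)>130)
        near=(np.hypot(P[...,0]-p[0],P[...,1]-p[1])<110)&(P[...,2]<80)
        rim=near&(P[...,2]>64)
        Q=P[rim&(col|wh)][:,:2].astype(np.float32)
        c=P[near&col&(P[...,2]>15)].mean(0); w=P[near&wh&(P[...,2]>15)].mean(0)
        print(k,n,p.round(),cv2.minAreaRect(Q),len(Q),'white dir',(w-c).round())
E
```

```text
lens [ 442. -374.] [ 445. -374.   26.] 200 [ 445. -371.] [ 444. -375.   26.] 235
ped [ 436. -243.] [ 438. -245.   26.] 114 [ 439. -243.] [ 437. -245.   25.] 116
mir [ 440. -109.] [ 441. -111.   22.] 218 [ 440. -108.] [ 440. -113.   22.] 198
spare [ 578. -105.] [ 581. -109.   26.] 164 [ 581. -105.] [ 580. -109.   25.] 117
hold [ 583. -254.] [ 587. -257.   26.] 158 [ 585. -255.] [ 586. -258.   25.] 126
collar [ 590. -370.] [ 591. -369.   13.] 237 [ 591. -368.] [ 590. -371.   12.] 194
blue scene [580.  69.  40.] ((582.6224365234375, 63.534446716308594), (145.12945556640625, 132.88650512695312), 0.4074244499206543) 398 white dir [ 66.   4. -12.]
blue side [587.  62.  40.] ((583.413330078125, 62.387184143066406), (137.45733642578125, 143.7088623046875), 89.99283599853516) 284 white dir [58. 32. -9.]
or scene [518. 351.  40.] ((503.6349182128906, 332.2582092285156), (138.27236938476562, 134.4966583251953), 8.081918716430664) 202 white dir [-59.   5. -22.]
or side [502. 324.  40.] ((500.3677978515625, 331.4559631347656), (143.9434814453125, 143.18832397460938), 6.544562816619873) 181 white dir [-53.  34.  -9.]
```

```bash
python3 -m pendant '[[100,-37.4,-20.6,8,85],[100,-37.4,-20.6,8,85],[100,-37.4,-20.6,8,85],[100,-37.4,-20.6,8,85],[100,-37.4,-20.6,8,85],[100,-37.4,-20.6,8,85],[100,-37.4,-20.6,8,85],[100,-37.4,-20.6,8,85],[100,-37.4,-20.6,8,85],[100,-37.4,-20.6,8,85]]'; python3 -m pendant '[[100,0,0,0,5],[100,0,0,0,5],[100,0,0,0,5]]'
cat >> h.py <<'E'
def st():
    s=sense(); M=R.from_quat(s['tool_rot']).as_matrix()
    print('t',round(s['clock'],1),'p',np.round(s['position'],1),'yawx',round(np.degrees(np.arctan2(M[1,0],M[0,0])),2),'tiltz',M[:,2].round(3),'w',round(s['width'],1),'gf',round(s['gripper_force'],1),'F',np.round(s['ft_force'],1),'j',np.round(s['joints'],2))
    return s
def delta(x,y,z):
    "tool shift (cm) for the grasp point (155 ahead) to reach world x,y,z"
    s=sense(); M=R.from_quat(s['tool_rot']).as_matrix()
    return (M.T@(np.array([x,y,z])-(np.array(s['position'])+155*M[:,2]))/10).round(2)
E
python3 - <<'E'
from h import *
st(); im,d,P,c=cloud('wrist'); save('w1',im); print(delta(444,-374,14))
def obj(P,p,zlo,zhi,r=32):
    m=(np.hypot(P[...,0]-p[0],P[...,1]-p[1])<r)&(P[...,2]>zlo)&(P[...,2]<zhi)
    Q=P[m]; return cv2.minEnclosingCircle(Q[:,:2].astype(np.float32)),((Q.min(0)+Q.max(0))/2).round(1),Q[:,2].max(),len(Q)
print(obj(P,(444,-374),22,34))
E
```

```text
clock: 1.15
position: [439.5, -379.4, 324.2]
tool_rot: [0.999, 0.036, -0.002, 0.002]
ft_force: [-0.5, 0.7, 0.4]
width: 85.3
gripper_force: 0.0
clock: 1.45
position: [444.2, -373.7, 324.5]
tool_rot: [1.0, 0.001, -0.0, -0.0]
ft_force: [0.6, 0.1, -0.3]
width: 85.5
gripper_force: 0.0
t 1.4 p [ 444.2 -373.7  324.5] yawx 0.16 tiltz [-0.  0. -1.] w 85.5 gf 0.0 F [ 0.6  0.1 -0.3] j [ 0.38  0.67  0.43  1.8  -0.38  0.75 -0.56]
[-0.02  0.05 15.56]
(((445.5501708984375, -372.6441955566406), 15.195168495178223), array([ 445.5, -373. ,   26.3]), np.float64(30.27751965810961), 795)
```

View pics/w1.png

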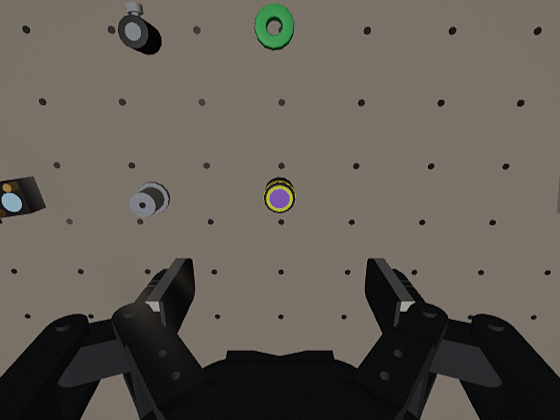

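The wrist view shows the yellow lens tube at (280,196), centred between the fingers, with the pedestal at (150,198) well clear.

```bash
python3 -m pendant '[[100,0.1,-0.1,5,0],[100,0.1,-0.1,10,0],[100,0.1,-0.1,13,0],[100,0.1,-0.1,14.8,0],[100,0.1,-0.1,14.8,0],[10,0.1,-0.1,14.8,0],[10,0.1,-0.1,14.8,0],[10,0.1,-0.1,14.8,0],[10,0.1,-0.1,14.8,0],[10,0.1,-0.1,14.8,0]]'; python3 -m pendant '[[10,0,0,0,0],[10,0,0,0,0],[10,0,0,0,0],[10,0,0,-4,0],[10,0,0,-9,0],[10,0,0,-14,0],[10,0,0,-14,0],[10,0,0,-14,0]]'; python3 -c "
from h import *
st();print(delta(583+36.5,63,140))"
```

```text
clock: 2.5
position: [445.5, -373.2, 178.1]
tool_rot: [1.0, 0.0, 0.001, 0.0]
ft_force: [-0.7, 0.9, 6.7]
width: 28.3
gripper_force: 58.9
clock: 3.3
position: [445.3, -372.9, 318.4]
tool_rot: [1.0, 0.0, 0.001, 0.001]
ft_force: [-0.2, 0.1, -1.9]
width: 28.3
gripper_force: 59.3
t 3.3 p [ 445.3 -372.9  318.4] yawx 0.03 tiltz [ 0.003 -0.002 -1.   ] w 28.3 gf 59.3 F [-0.2  0.1 -1.9] j [ 0.38  0.68  0.43  1.81 -0.4   0.74 -0.55]
[ 17.39 -43.61   2.33]
```

```bash
python3 -m pendant '[[10,17.4,-43.6,0,0],[10,17.4,-43.6,0,0],[10,17.4,-43.6,0,0],[10,17.4,-43.6,0,0],[10,17.4,-43.6,0,0],[10,17.4,-43.6,0,0],[10,17.4,-43.6,0,0],[10,17.4,-43.6,0,0],[10,17.4,-43.6,0,0],[10,17.4,-43.6,0,0]]'; python3 -m pendant '[[10,0,0,0,0],[10,0,0,0,0],[10,0,0,0,0]]';python3 - <<'E'
from h import *
st()
im,d,P,c=cloud('wrist'); save('w2',im)
im2=im.astype(int); 
wh=(P[...,2]>55)&(P[...,2]<85)&(abs(P[...,1]-63)<100)&(abs(P[...,0]-583)<100)
col=(im2[...,2]-im2[...,0]>60)|(im2.min(-1)>130)
Q=P[wh&col][:,:2].astype(np.float32); print(cv2.minAreaRect(Q),len(Q), Q.min(0),Q.max(0), np.nanmax(P[...,2][wh&col]))
E
```

```text
clock: 4.3
position: [619.4, 70.2, 314.2]
tool_rot: [1.0, 0.004, -0.002, -0.002]
ft_force: [-0.4, 0.6, -0.6]
width: 28.4
gripper_force: 59.4
clock: 4.6
position: [618.3, 61.0, 316.0]
tool_rot: [1.0, -0.001, -0.001, 0.001]
ft_force: [0.1, -0.8, -0.4]
width: 27.9
gripper_force: 59.4
t 4.6 p [618.3  61.  316. ] yawx -0.16 tiltz [-0.002 -0.001 -1.   ] w 27.9 gf 59.4 F [ 0.1 -0.8 -0.4] j [-0.44  0.75  0.5   1.69 -0.46  0.82 -1.3 ]
((583.6882934570312, 65.03215026855469), (144.49234008789062, 132.08204650878906), 0.3413282334804535) 4142 [511.57623    -1.0555655] [656.25116 131.39224] 70.28431594123577
```

View pics/w2.png

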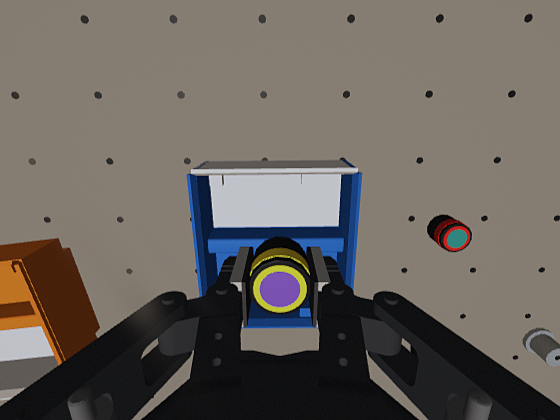

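The wrist view shows the lens held at (280,288); the blue tote spans columns 190–358, its white floor at (275,200). The fit is centred.

```bash
python3 -m pendant '[[10,0.1,-0.3,4,0],[10,0.1,-0.3,8,0],[10,0.1,-0.3,10.5,0],[10,0.1,-0.3,11.4,0],[10,0.1,-0.3,11.6,0],[10,0.1,-0.3,11.6,0]]'; python3 -m pendant '[[60,0,0,0,0],[60,0,0,0,0],[60,0,0,0,0],[60,0,0,0,0],[60,0,0,-4,0],[60,0,0,-9,0],[60,0,0,-14,0],[60,0,0,-14,0]]'; python3 -c "
from h import *
st();print(delta(586,-257.5,180))"
```

```text
clock: 5.25
position: [620.5, 65.2, 201.7]
tool_rot: [1.0, -0.001, 0.001, 0.0]
ft_force: [-0.0, 0.6, -0.5]
width: 28.2
gripper_force: 59.4
clock: 6.05
position: [622.5, 65.2, 348.1]
tool_rot: [1.0, -0.0, 0.007, -0.0]
ft_force: [1.5, -0.4, 0.2]
width: 51.1
gripper_force: 0.0
t 6.0 p [622.5  65.2 348.1] yawx -0.01 tiltz [ 0.013  0.001 -1.   ] w 51.1 gf 0.0 F [ 1.5 -0.4  0.2] j [-0.46  0.71  0.53  1.66 -0.44  0.88 -1.32]
[-3.86 32.29  1.23]
```

```bash
python3 -m pendant '[[100,-3.6,32.3,0,0],[100,-3.6,32.3,0,0],[100,-3.6,32.3,0,0],[100,-3.6,32.3,1,0],[100,-3.6,32.3,2,0],[100,-3.6,32.3,2,0],[100,-3.6,32.3,2,0],[100,-3.6,32.3,2,0],[100,-3.6,32.3,2,0],[100,-3.6,32.3,2,0]]'; python3 - <<'E'
from h import *
st()
im,d,P,c=cloud('wrist'); save('w3',im[100:320,160:400])
m=(np.hypot(P[...,0]-586,P[...,1]+257.5)<32)&(P[...,2]>23)&(P[...,2]<34)
Q=P[m]; print(cv2.minEnclosingCircle(Q[:,:2].astype(np.float32)),Q.min(0),Q.max(0),len(Q))
m=(np.hypot(P[...,0]-586,P[...,1]+257.5)<32)&(P[...,2]>8)&(im.min(-1)>110); Q=P[m]; print(Q.mean(0),len(Q))
g=m.nonzero(); print(delta(586,-257.5,21))
n,l,stt,ce=cv2.connectedComponentsWithStats(m.astype(np.uint8))
for i in range(1,n):
  if stt[i,4]>8: print(stt[i],P[l==i].mean(0))
E
```

```text
clock: 7.05
position: [584.6, -255.1, 320.5]
tool_rot: [1.0, 0.001, -0.0, -0.001]
ft_force: [0.0, 0.7, -0.0]
width: 85.6
gripper_force: 0.0
t 7.0 p [ 584.6 -255.1  320.5] yawx 0.12 tiltz [-0.     0.002 -1.   ] w 85.6 gf 0.0 F [ 0.   0.7 -0. ] j [ 0.09  0.75  0.47  1.64 -0.43  0.85 -0.83]
((587.8751220703125, -255.4478759765625), 16.627561569213867) [ 571.30532328 -267.55380113   23.03616431] [ 604.3927497  -243.27850526   29.52913851] 569
[ 588.6917762  -255.11084795   25.98792482] 199
[ 0.12  0.3  14.46]
[275 179  11   8  67] [ 600.18148268 -254.34156176   22.05887076]
[275 196  13  12 132] [ 582.85987973 -255.50131897   27.98221741]
```

View pics/w3.png

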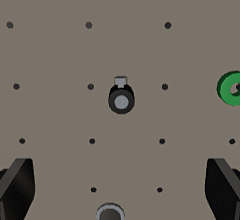

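The holder is at crop (122,102), with its thumbscrew at (120,82) pointing to world +x, so gripping across y is right.

```bash
python3 -m pendant '[[100,-0.1,0,5,0],[100,-0.1,0,10,0],[100,-0.1,0,13,0],[100,-0.1,0,14.4,0],[100,-0.1,0,14.4,0],[5,-0.1,0,14.4,0],[5,-0.1,0,14.4,0],[5,-0.1,0,14.4,0],[5,-0.1,0,14.4,0],[5,-0.1,0,14.4,0]]'; python3 -m pendant '[[5,0,0,0,0],[5,0,0,0,0],[5,0,0,0,0],[5,0,0,-4,0],[5,0,0,-9,0],[5,0,0,-14,0],[5,0,0,-14,0],[5,0,0,-14,0]]'; python3 -c "
from h import *
st();print(delta(546,64.5,162))"
```

```text
clock: 8.1
position: [583.5, -257.2, 178.1]
tool_rot: [1.0, -0.0, 0.001, 0.0]
ft_force: [-0.8, -0.1, 5.0]
width: 23.4
gripper_force: 58.6
clock: 8.9
position: [583.2, -257.0, 318.4]
tool_rot: [1.0, 0.0, 0.002, 0.0]
ft_force: [-0.8, 0.7, -0.9]
width: 23.0
gripper_force: 58.9
t 8.9 p [ 583.2 -257.   318.4] yawx 0.0 tiltz [ 0.003 -0.001 -1.   ] w 23.0 gf 58.9 F [-0.8  0.7 -0.9] j [ 0.1   0.75  0.47  1.65 -0.43  0.84 -0.82]
[ -3.77 -32.17   0.11]
```

```bash
python3 -m pendant '[[5,-3.7,-32.2,0,0],[5,-3.7,-32.2,0,0],[5,-3.7,-32.2,0,0],[5,-3.7,-32.2,0,0],[5,-3.7,-32.2,0,0],[5,-3.7,-32.2,0,0],[5,-3.7,-32.2,0,0],[5,-3.7,-32.2,0,0],[5,-3.7,-32.2,0,0],[5,-3.7,-32.2,0,0]]'; python3 -c "
from h import *
st();print(delta(546,64.5,45))"
```

```text
clock: 9.9
position: [545.8, 63.5, 316.1]
tool_rot: [1.0, -0.001, -0.001, 0.001]
ft_force: [-0.3, -0.3, -0.9]
width: 22.9
gripper_force: 59.1
t 9.9 p [545.8  63.5 316.1] yawx -0.12 tiltz [-0.001 -0.001 -1.   ] w 22.9 gf 59.1 F [-0.3 -0.3 -0.9] j [-0.5   0.66  0.52  1.9  -0.48  0.71 -1.27]
[ 0.05 -0.14 11.61]
```

```bash
python3 -m pendant '[[5,0,-0.1,4,0],[5,0,-0.1,8,0],[5,0,-0.1,10.5,0],[5,0,-0.1,11.5,0],[5,0,-0.1,11.7,0],[5,0,-0.1,11.7,0]]'; python3 -m pendant '[[60,0,0,0,0],[60,0,0,0,0],[60,0,0,0,0],[60,0,0,0,0],[60,0,0,-4,0],[60,0,0,-9,0],[60,0,0,-14,0],[60,0,0,-19,0],[60,0,0,-19,0]]'; python3 - <<'E'
from h import *
st();print(delta(503,332,240))
im,d,P,c=cloud('wrist'); save('w4',im)
for n,x in(('lens',620),('hold',546)):
  m=(np.hypot(P[...,0]-x,P[...,1]-64.5)<22)&(P[...,2]>42)&(P[...,2]<60)
  Q=P[m]; print(n,len(Q), len(Q) and (np.median(Q,0)))
E
```

```text
clock: 10.5
position: [546.4, 64.7, 200.0]
tool_rot: [1.0, -0.001, 0.0, 0.0]
ft_force: [0.3, -0.3, -0.9]
width: 23.1
gripper_force: 59.1
clock: 11.4
position: [548.1, 65.3, 396.4]
tool_rot: [1.0, -0.0, 0.006, -0.001]
ft_force: [1.2, -1.5, 0.4]
width: 51.1
gripper_force: 0.0
t 11.4 p [548.1  65.3 396.4] yawx -0.01 tiltz [ 0.013  0.002 -1.   ] w 51.1 gf 0.0 F [ 1.2 -1.5  0.4] j [-0.56  0.56  0.61  1.82 -0.41  0.87 -1.34]
[ -4.71 -26.64   0.13]
lens 690 [621.22288066  65.97502881  48.98054362]
hold 444 [548.7629212   65.99845141  48.53307623]
```

View pics/w4.png

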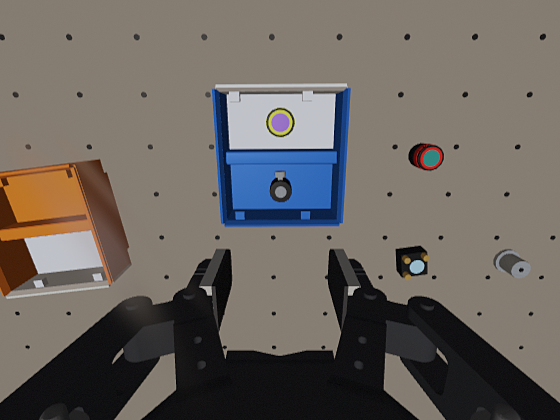

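Both parts stand in the blue tote: yellow lens (280,123) on the white floor and holder (280,188) on the blue floor. The orange tote is at lower left, white end near (60,255), slightly rotated.

```bash
python3 -m pendant '[[100,-4.6,-26.6,0,-85],[100,-4.6,-26.6,0,-85],[100,-4.6,-26.6,0,-85],[100,-4.6,-26.6,0,-85],[100,-4.6,-26.6,0,-85],[100,-4.6,-26.6,0,-85],[100,-4.6,-26.6,0,-85],[100,-4.6,-26.6,0,-85],[100,-4.6,-26.6,0,-85],[100,-4.6,-26.6,0,-85]]'; python3 -m pendant '[[100,0,0,0,-7],[100,0,0,0,-12],[100,0,0,0,-12],[100,0,0,0,-12]]'; python3 - <<'E'
from h import *
st()
im,d,P,c=cloud('wrist'); save('w5',im); np.savez('w5.npz',im=im,P=P)
i=im.astype(int); near=(np.hypot(P[...,0]-503,P[...,1]-332)<115)
col=(i[...,0]-i[...,2]>70)|(i.min(-1)>120)
Q=P[near&col&(P[...,2]>62)&(P[...,2]<80)][:,:2].astype(np.float32); print('rim',cv2.minAreaRect(Q),len(Q))
Q=P[near&(i[...,0]-i[...,2]>60)&(P[...,2]>44)&(P[...,2]<55)&(np.hypot(P[...,0]-503,P[...,1]-332)<52)][:,:2].astype(np.float32); print('ridge',cv2.minAreaRect(Q),len(Q))
E
```

```text
clock: 12.45
position: [499.3, 332.0, 388.0]
tool_rot: [0.735, 0.678, -0.002, -0.0]
ft_force: [0.6, 0.1, 0.2]
width: 85.5
gripper_force: 0.0
clock: 12.85
position: [499.7, 331.8, 388.7]
tool_rot: [0.663, 0.748, -0.001, -0.0]
ft_force: [0.6, 0.1, 0.6]
width: 85.5
gripper_force: 0.0
t 12.8 p [499.7 331.8 388.7] yawx 96.87 tiltz [-0.002 -0.001 -1.   ] w 85.5 gf 0.0 F [0.6 0.1 0.6] j [-0.71  0.58  0.13  1.68 -0.09  0.89 -0.43]
rim ((500.6392822265625, 333.9580383300781), (144.29356384277344, 131.24310302734375), 7.020476341247559) 2695
ridge ((501.09295654296875, 331.5579528808594), (13.691802978515625, 102.92874908447266), 7.28269624710083) 1230
```

View pics/w5.png

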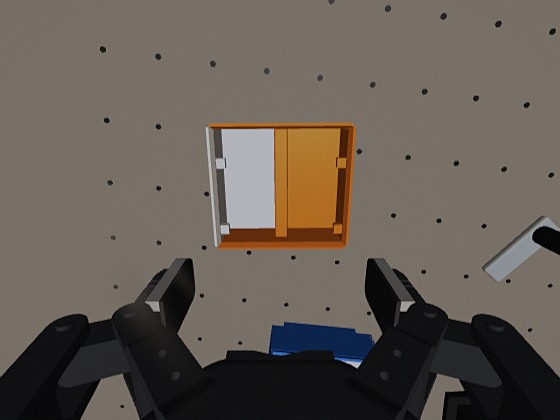

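The orange tote is centred at about (282,187), ridge at column 282, aligned with the gripper (white end left).

```bash
python3 -m pendant '[[60,0.2,0.1,4,0],[60,0.2,0.1,9,0],[60,0.2,0.1,13,0],[60,0.2,0.1,16,0],[60,0.2,0.1,18,0],[60,0.2,0.1,18.7,0],[60,0.2,0.1,18.7,0],[0,0.2,0.1,18.7,0],[0,0.2,0.1,18.7,0],[0,0.2,0.1,18.7,0]]'; python3 -m pendant '[[0,0,0,0,0],[0,0,0,0,0],[0,0,0,0,0],[0,0,0,0,0]]'; python3 -m pendant '[[0,0,0,-1.5,0],[0,0,0,-3,0],[0,0,0,-5,0],[0,0,0,-7,0],[0,0,0,-9,0],[0,0,0,-11,0],[0,0,0,-12,0],[0,0,0,-12,0],[0,0,0,-12,0]]'; python3 - <<'E'
from h import *
st(); im,d,P,c=cloud('wrist'); save('w6',im)
E
```

```text
clock: 13.9
position: [501.3, 334.5, 204.3]
tool_rot: [0.663, 0.749, 0.001, 0.0]
ft_force: [-0.2, -1.1, -0.5]
width: 12.7
gripper_force: 60.3
clock: 14.3
position: [501.3, 334.5, 204.3]
tool_rot: [0.663, 0.749, 0.001, 0.0]
ft_force: [-1.3, -1.6, 6.7]
width: 12.6
gripper_force: 61.3
clock: 15.2
position: [500.5, 334.0, 322.6]
tool_rot: [0.663, 0.749, -0.0, -0.0]
ft_force: [0.3, 0.4, -1.8]
width: 12.7
gripper_force: 60.1
t 15.2 p [500.5 334.  322.6] yawx 97.0 tiltz [-0. -0. -1.] w 12.7 gf 60.1 F [ 0.3  0.4 -1.8] j [-0.71  0.66  0.11  1.74 -0.1   0.75 -0.42]
```

View pics/w6.png

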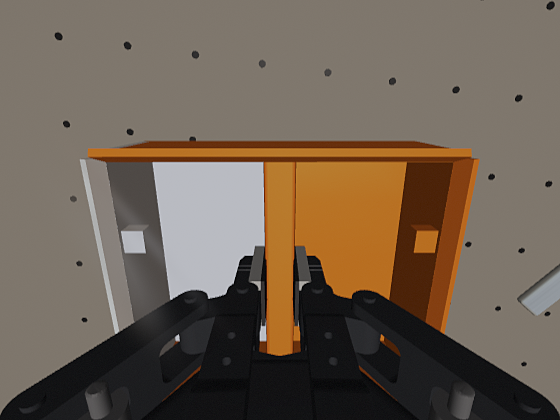

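The tote is held level by its ridge (ridge column 280, far rim row 153). I'll measure where its centre sits in the tool frame.

```bash
python3 - <<'E'
from h import *
s=sense(); im,d,P,c=cloud('wrist')
M=R.from_quat(s['tool_rot']).as_matrix(); T=(P-np.array(s['position']))@M
i=im.astype(int); org=(i[...,0]-i[...,2]>60); wh=(i.min(-1)>110)
near=(d>0)&(T[...,2]<260)
def box(m): Q=T[m&near]; return np.percentile(Q,[1,50,99],0).round(1).tolist(),len(Q)
v,u=np.mgrid[0:420,0:560]
print('far rim',box(org&(abs(v-153)<2)&(u>150)&(u<420)))
print('right rim', [box(org&(abs(v-y)<2)&(u>400)&(T[...,2]<150)) for y in (180,260)])
print('left rim', [box((abs(v-y)<2)&(u<120)&(T[...,2]<150)) for y in (180,260)])
fl=near&(T[...,2]>165)&(T[...,2]<195)&(v>170)&(v<235)
for a in (wh&(u>165)&(u<255),org&(u>300)&(u<395)):
  Q=T[fl&a]; print(np.linalg.lstsq(np.c_[Q[:,:2],np.ones(len(Q))],Q[:,2],rcond=None)[0].round(3),Q.mean(0).round(1))
print(delta(583.6,64.5,168))
E
```

```text
far rim ([[63.0, -43.8, 134.5], [63.5, 2.7, 136.0], [64.0, 49.4, 137.6]], 804)
right rim [([[50.3, 66.2, 135.3], [52.7, 67.8, 140.0], [54.1, 71.9, 149.6]], 105), ([[14.2, 66.2, 135.7], [19.1, 67.8, 140.1], [21.9, 72.1, 149.5]], 96)]
left rim [([[50.5, -70.9, 135.5], [52.9, -66.4, 139.9], [54.2, -64.7, 149.5]], 107), ([[18.3, -71.1, 135.0], [20.5, -67.2, 137.6], [22.1, -65.8, 141.4]], 59)]
[-2.0000e-03  1.0000e-03  1.8359e+02] [ 30.5 -36.9 183.5]
[-1.00000e-03  1.00000e-03  1.83671e+02] [ 30.4  37.6 183.7]
[-27.74   5.01  -0.11]
```

```bash
python3 -m pendant '[[0,-4,0.7,0,1],[0,-8,1.4,0,2],[0,-12,2.1,0,3],[0,-16,2.9,0,4],[0,-20,3.6,0,5],[0,-24,4.3,0,6],[0,-27.7,5,0,6.7],[0,-27.7,5,0,6.7],[0,-27.7,5,0,6.7],[0,-27.7,5,0,6.7]]'; python3 - <<'E'
from h import *
st(); print(delta(583.6,64.5,120))
im,d,P,c=cloud('scene'); save('s2',im[100:320,200:460])
# blue rim again from scene and side, z 62..74
for n in('scene','side'):
  im,d,P,c=cloud(n); i=im.astype(int)
  m=((i[...,2]-i[...,0]>50)|(i.min(-1)>130))&(P[...,2]>63)&(P[...,2]<75)&(abs(P[...,0]-583)<85)&(abs(P[...,1]-64)<80)
  Q=P[m]; print(n,len(Q),np.percentile(Q[:,:2],[0.5,99.5],0).round(1).tolist(),cv2.minAreaRect(Q[:,:2].astype(np.float32)))
E
```

```text
clock: 16.3
position: [583.7, 66.6, 321.9]
tool_rot: [0.705, 0.71, -0.0, -0.001]
ft_force: [0.5, 0.8, -1.7]
width: 12.7
gripper_force: 60.1
t 16.3 p [583.7  66.6 321.9] yawx 90.39 tiltz [-0.002  0.001 -1.   ] w 12.7 gf 60.1 F [ 0.5  0.8 -1.7] j [-0.23  0.64  0.11  1.78 -0.1   0.73 -0.06]
[-0.23  0.03  4.69]
scene 258 [[511.9, -3.0], [654.9, 128.2]] ((583.115234375, 62.471092224121094), (144.0417938232422, 131.26573181152344), 0.2766847312450409)
side 224 [[511.7, -5.5], [655.5, 127.7]] ((583.6970825195312, 61.3288688659668), (143.7674560546875, 133.9931640625), 0.4334297776222229)
```

View pics/s2.png

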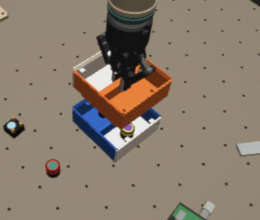

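The crop shows orange hovering over blue, white end at (95,60) over blue's blue end (85,110). I'll compare both rims in the same cameras to remove calibration bias.

```bash
python3 - <<'E'
from h import *
st()
for n in('scene','side'):
  im,d,P,c=cloud(n); i=im.astype(int)
  m=((i[...,0]-i[...,2]>60)|(i.min(-1)>120))&(P[...,2]>181)&(P[...,2]<194)&(abs(P[...,0]-583)<85)&(abs(P[...,1]-64)<80)
  Q=P[m]; print(n,len(Q),np.percentile(Q[:,:2],[0.5,99.5],0).round(1).tolist(),cv2.minAreaRect(Q[:,:2].astype(np.float32)))
print(delta(583.6,64.5,112))
E
```

```text
t 16.4 p [583.8  67.  322.4] yawx 90.45 tiltz [-0.001  0.001 -1.   ] w 12.2 gf 60.1 F [-0.5 -0.2 -1.2] j [-0.23  0.64  0.11  1.78 -0.1   0.73 -0.06]
scene 447 [[511.7, -1.1], [655.4, 131.6]] ((583.5968627929688, 65.33872985839844), (146.0792236328125, 132.88192749023438), 0.2446339875459671)
side 309 [[511.9, -3.5], [655.8, 131.9]] ((584.4139404296875, 64.52831268310547), (144.7606201171875, 137.4584197998047), 1.000769853591919)
[-0.2  -0.03  5.56]
```

```bash
python3 -m pendant '[[0,-0.3,-0.1,0,0],[0,-0.3,-0.1,1.5,0],[0,-0.3,-0.1,3,0],[0,-0.3,-0.1,4,0],[0,-0.3,-0.1,4.6,0],[0,-0.3,-0.1,5,0],[0,-0.3,-0.1,5,0]]'; python3 -m pendant '[[0,0,0,0.3,0],[0,0,0,0.6,0],[0,0,0,0.8,0],[0,0,0,0.8,0],[0,0,0,0.8,0]]'
```

```text
clock: 17.25
position: [583.1, 62.3, 272.4]
tool_rot: [0.705, 0.709, -0.0, -0.0]
ft_force: [0.2, 0.2, -2.0]
width: 12.7
gripper_force: 60.2
clock: 17.75
position: [583.2, 62.3, 264.8]
tool_rot: [0.705, 0.709, 0.0, -0.0]
ft_force: [-0.3, 0.9, -2.0]
width: 12.9
gripper_force: 60.1
```

```bash
python3 -m pendant '[[0,0,0,0.1,0],[0,0,0,0.1,0],[0,0,0,0.1,0]]'; python3 - <<'E'
from h import *
st()
for n in('scene','side'):
  im,d,P,c=cloud(n); i=im.astype(int)
  m=((i[...,0]-i[...,2]>60)|(i.min(-1)>120))&(P[...,2]>122)&(P[...,2]<140)&(abs(P[...,0]-583)<85)&(abs(P[...,1]-64)<80)
  Q=P[m]; print(n,len(Q),Q[:,2].max().round(1),cv2.minAreaRect(Q[:,:2].astype(np.float32)))
E
```

```text
clock: 18.05
position: [583.3, 62.3, 264.2]
tool_rot: [0.705, 0.709, 0.0, 0.0]
ft_force: [-2.3, 0.1, 4.0]
width: 12.8
gripper_force: 60.9
t 18.1 p [583.3  62.3 264.2] yawx 90.29 tiltz [ 0.001  0.    -1.   ] w 12.8 gf 60.9 F [-2.3  0.1  4. ] j [-0.22  0.73  0.1   1.82 -0.11  0.6  -0.04]
scene 452 138.6 ((582.9002075195312, 60.60722351074219), (145.04347229003906, 132.260009765625), 0.47197091579437256)
side 316 138.1 ((583.8111572265625, 59.427433013916016), (143.8921356201172, 136.1335906982422), 0.5734683275222778)
```

Seated on the lugs at the expected height. Releasing and going to the mirror mount.

```bash
python3 -m pendant '[[60,0,0,0,0],[60,0,0,0,0],[60,0,0,0,0],[60,0,0,0,0],[60,0,0,-4,0],[60,0,0,-9,0],[60,0,0,-11,0],[60,0,0,-11,0]]'; python3 -m pendant '[[100,-17.4,-14.2,2,85],[100,-17.4,-14.2,2,85],[100,-17.4,-14.2,3,85],[100,-17.4,-14.2,4,85],[100,-17.4,-14.2,4,85],[100,-17.4,-14.2,4,85],[100,-17.4,-14.2,4,85],[100,-17.4,-14.2,4,85],[100,-17.4,-14.2,4,85],[100,-17.4,-14.2,4,85]]'; python3 -m pendant '[[100,0,0,0,5.3],[100,0,0,0,5.3],[100,0,0,0,5.3]]'; python3 - <<'E'
from h import *
st()
for n in('scene','side'):
  im,d,P,c=cloud(n); i=im.astype(int)
  m=((i[...,0]-i[...,2]>60)|(i.min(-1)>120))&(P[...,2]>122)&(P[...,2]<140)&(abs(P[...,0]-583)<85)&(abs(P[...,1]-64)<80)
  Q=P[m]; print(n,len(Q),Q[:,2].max().round(1),cv2.minAreaRect(Q[:,:2].astype(np.float32)))
  if n=='side': save('s3',im[80:350,160:420])
im,d,P,c=cloud('wrist'); save('w7',im)
m=(np.hypot(P[...,0]-440.5,P[...,1]+111.5)<34)&(P[...,2]>14)&(P[...,2]<24)
Q=P[m]; print(cv2.minAreaRect(Q[:,:2].astype(np.float32)),len(Q)); print(delta(440.5,-111.5,21))
E
```

```text
clock: 18.95
position: [584.4, 62.3, 377.4]
tool_rot: [0.705, 0.709, 0.003, 0.002]
ft_force: [-0.4, 0.1, -0.1]
width: 51.4
gripper_force: 0.0
clock: 19.95
position: [441.6, -112.3, 332.8]
tool_rot: [0.999, 0.043, -0.001, 0.0]
ft_force: [-0.2, 0.8, -0.5]
width: 85.2
gripper_force: 0.0
clock: 20.25
position: [441.8, -112.3, 333.1]
tool_rot: [1.0, 0.001, -0.001, 0.0]
ft_force: [-0.3, -0.8, -0.4]
width: 85.6
gripper_force: 0.0
t 20.2 p [ 441.8 -112.3  333.1] yawx 0.14 tiltz [-0.001 -0.    -1.   ] w 85.6 gf 0.0 F [-0.3 -0.8 -0.4] j [-0.19  0.53  0.55  2.13 -0.48  0.61 -0.87]
scene 604 130.7 ((582.9554443359375, 60.66048049926758), (145.30722045898438, 133.69386291503906), 0.27655917406082153)
side 412 130.1 ((583.709716796875, 58.79767990112305), (144.0908966064453, 135.40623474121094), 0.6315206289291382)
((440.93408203125, -109.41517639160156), (34.357154846191406, 33.96775817871094), 8.7175931930542) 980
[-0.13 -0.09 15.75]
```

View pics/w7.png

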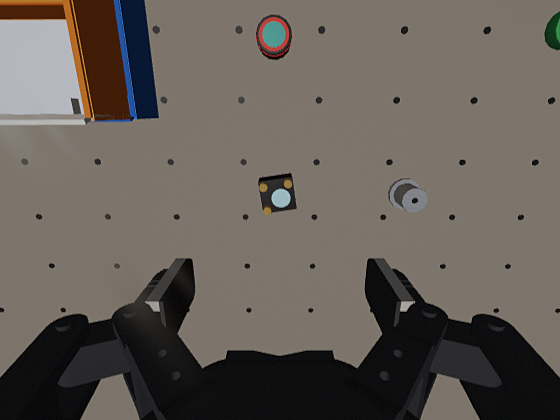

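View pics/s3.png

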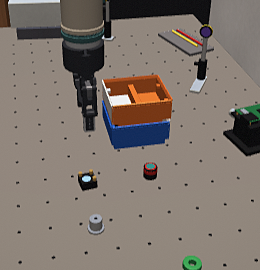

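The mirror mount is at (278,195), yawed about 8.7°. The side crop shows orange squarely on blue, white end over the blue end.

```bash
python3 -m pendant '[[100,-0.1,-0.25,5,-8],[100,-0.1,-0.25,10,-8.6],[100,-0.1,-0.25,14,-8.6],[100,-0.1,-0.25,15.7,-8.6],[100,-0.1,-0.25,15.7,-8.6],[5,-0.1,-0.25,15.7,-8.6],[5,-0.1,-0.25,15.7,-8.6],[5,-0.1,-0.25,15.7,-8.6],[5,-0.1,-0.25,15.7,-8.6],[5,-0.1,-0.25,15.7,-8.6]]'; python3 -m pendant '[[5,0,0,0,0],[5,0,0,0,0],[5,0,0,0,0],[5,0,0,-4,0],[5,0,0,-9,0],[5,0,0,-14,4],[5,0,0,-19,8.5],[5,0,0,-20,8.5],[5,0,0,-20,8.5],[5,0,0,-20,8.5]]'; python3 - <<'E'
from h import *
st(); print(delta(546.7,62,222)); im,d,P,c=cloud('wrist'); save('w8',im)
E
```

```text
clock: 21.4
position: [441.3, -110.0, 177.6]
tool_rot: [0.997, 0.075, 0.001, 0.0]
ft_force: [-0.4, -0.5, 5.9]
width: 32.6
gripper_force: 60.0
clock: 22.4
position: [440.6, -109.2, 375.8]
tool_rot: [1.0, 0.002, -0.001, -0.001]
ft_force: [0.7, 0.5, -1.5]
width: 32.3
gripper_force: 60.3
t 22.4 p [ 440.6 -109.2  375.8] yawx 0.18 tiltz [-0.001  0.001 -1.   ] w 32.3 gf 60.3 F [ 0.7  0.5 -1.5] j [-0.4   0.52  0.85  2.09 -0.57  0.77 -0.76]
[ 10.69 -17.07  -0.11]
```

View pics/w8.png

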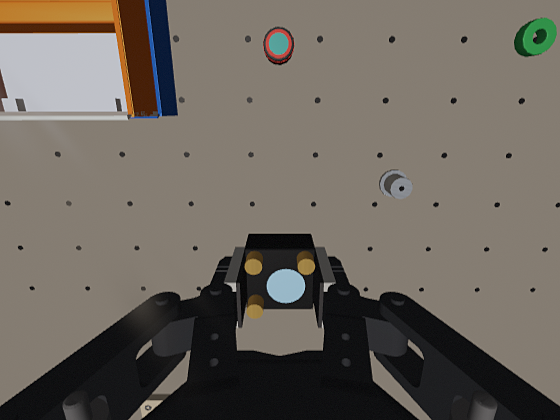

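The mirror mount is held level at (280,280) with its sides parallel to the fingers.

```bash
python3 -m pendant '[[5,10.7,-17.1,0,0],[5,10.7,-17.1,0,0],[5,10.7,-17.1,0,0],[5,10.7,-17.1,0,0],[5,10.7,-17.1,0,0],[5,10.7,-17.1,0,0],[5,10.7,-17.1,0,0],[5,10.7,-17.1,0,0]]'; python3 -c "
from h import *
st();print(delta(546.8,62,103.6))"
```

```text
clock: 23.25
position: [547.1, 59.5, 376.2]
tool_rot: [1.0, -0.001, -0.001, 0.0]
ft_force: [-0.5, -0.3, -1.3]
width: 32.4
gripper_force: 60.2
t 23.2 p [547.1  59.5 376.2] yawx -0.08 tiltz [-0.001 -0.    -1.   ] w 32.4 gf 60.2 F [-0.5 -0.3 -1.3] j [-0.68  0.66  0.85  1.84 -0.62  0.92 -1.12]
[ 1.000e-02 -2.700e-01  1.176e+01]
```

```bash
python3 -m pendant '[[5,0,-0.1,4,0],[5,0,-0.1,8,0],[5,0,-0.1,10.5,0],[5,0,-0.1,11.5,0],[5,0,-0.1,11.7,0],[5,0,-0.1,11.7,0]]'; python3 -m pendant '[[60,0,0,0,0],[60,0,0,0,0],[60,0,0,0,0],[60,0,0,0,0],[60,0,0,-4,0],[60,0,0,-9,0],[60,0,0,-12,0],[60,0,0,-12,0]]'; python3 -c "
from h import *
st();print(delta(437.5,-244,180))"
```

```text
clock: 23.85
position: [548.2, 61.5, 260.6]
tool_rot: [1.0, 0.0, 0.001, 0.0]
ft_force: [0.8, -0.3, -0.3]
width: 32.4
gripper_force: 60.3
clock: 24.65
position: [549.2, 61.6, 384.0]
tool_rot: [1.0, 0.001, 0.004, -0.0]
ft_force: [-0.5, 0.3, 0.8]
width: 51.3
gripper_force: 0.0
t 24.6 p [549.2  61.6 384. ] yawx 0.1 tiltz [ 0.008  0.001 -1.   ] w 51.3 gf 0.0 F [-0.5  0.3  0.8] j [-0.69  0.66  0.86  1.83 -0.61  0.93 -1.12]
[-11.39  30.55   4.78]
```

```bash
python3 -m pendant '[[100,-11.2,30.6,0,0],[100,-11.2,30.6,0,0],[100,-11.2,30.6,0,0],[100,-11.2,30.6,0,0],[100,-11.2,30.6,1,0],[100,-11.2,30.6,4.8,0],[100,-11.2,30.6,4.8,0],[100,-11.2,30.6,4.8,0],[100,-11.2,30.6,4.8,0],[100,-11.2,30.6,4.8,0]]'; python3 - <<'E'
from h import *
st()
im,d,P,c=cloud('wrist')
for lo,hi in((23,33),(2.5,7)):
  m=(np.hypot(P[...,0]-437.5,P[...,1]+244)<28)&(P[...,2]>lo)&(P[...,2]<hi)
  Q=P[m]; print(cv2.minEnclosingCircle(Q[:,:2].astype(np.float32)),Q.min(0),Q.max(0),len(Q))
print(delta(437.5,-244,21))
im,d,P,c=cloud('scene'); save('s4',im[80:300,240:460])
E
```

```text
clock: 25.65
position: [436.9, -242.9, 331.5]
tool_rot: [1.0, 0.002, -0.0, -0.001]
ft_force: [0.2, 0.7, 0.1]
width: 85.9
gripper_force: 0.0
t 25.6 p [ 436.9 -242.9  331.5] yawx 0.2 tiltz [-0.     0.001 -1.   ] w 85.9 gf 0.0 F [0.2 0.7 0.1] j [-0.03  0.64  0.74  2.02 -0.64  0.73 -0.46]
((438.6318664550781, -242.944580078125), 12.326958656311035) [ 426.35585877 -254.98552917   23.07296551] [ 450.61126898 -230.869142     29.80029036] 508
((438.70880126953125, -243.00599670410156), 16.15724754333496) [ 430.95127813 -259.09367204    2.89796633] [ 454.44913187 -226.9083347     6.87284502] 221
[ 0.03  0.16 15.57]
```

View pics/s4.png

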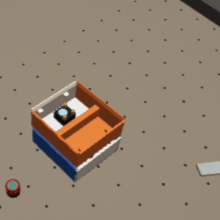

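The mirror mount sits flat in orange's white compartment at crop (65,114). Now the pedestal, gripping higher to clear its flange.

```bash
python3 -m pendant '[[100,0.15,0,5,0],[100,0.15,0,10,0],[100,0.15,0,13.5,0],[100,0.15,0,14.9,0],[100,0.15,0,14.9,0],[5,0.15,0,14.9,0],[5,0.15,0,14.9,0],[5,0.15,0,14.9,0],[5,0.15,0,14.9,0],[5,0.15,0,14.9,0]]'; python3 -m pendant '[[5,0,0,0,0],[5,0,0,0,0],[5,0,0,0,0],[5,0,0,-4,0],[5,0,0,-9,0],[5,0,0,-14,0],[5,0,0,-19,0],[5,0,0,-20,0],[5,0,0,-20,0],[5,0,0,-20,0]]'; python3 - <<'E'
from h import *
st(); print(delta(620,61.5,228)); 
E
```

```text
clock: 26.75
position: [438.1, -244.0, 183.8]
tool_rot: [1.0, 0.001, 0.001, 0.0]
ft_force: [0.2, -0.0, 7.5]
width: 22.7
gripper_force: 58.4
clock: 27.75
position: [437.5, -243.2, 381.8]
tool_rot: [1.0, 0.001, -0.001, -0.001]
ft_force: [0.1, 0.5, -1.4]
width: 22.7
gripper_force: 59.1
t 27.8 p [ 437.5 -243.2  381.8] yawx 0.13 tiltz [-0.001  0.002 -1.   ] w 22.7 gf 59.1 F [ 0.1  0.5 -1.4] j [-0.09  0.57  0.83  1.97 -0.56  0.85 -0.52]
[ 18.34 -30.4   -0.09]
```

```bash
python3 -m pendant '[[5,18.3,-30.5,0,0],[5,18.3,-30.5,0,0],[5,18.3,-30.5,0,0],[5,18.3,-30.5,0,0],[5,18.3,-30.5,0,0],[5,18.3,-30.5,0,0],[5,18.3,-30.5,0,0],[5,18.3,-30.5,0,0],[5,18.3,-30.5,0,0],[5,18.3,-30.5,0,0]]'; python3 -c "
from h import *
st();print(delta(620,62,109.8))
im,d,P,c=cloud('wrist'); save('w9',im)"
```

```text
clock: 28.75
position: [619.4, 59.9, 381.1]
tool_rot: [1.0, -0.0, -0.002, 0.001]
ft_force: [0.3, -0.7, -1.1]
width: 22.8
gripper_force: 59.2
t 28.8 p [619.4  59.9 381.1] yawx -0.03 tiltz [-0.003 -0.001 -1.   ] w 22.8 gf 59.2 F [ 0.3 -0.7 -1.1] j [-0.61  0.76  0.84  1.64 -0.63  1.04 -1.14]
[ 0.15 -0.25 11.63]
```

View pics/w9.png

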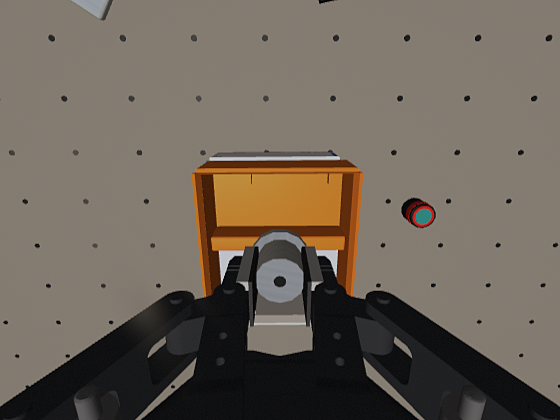

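The pedestal is held upright at (280,275), and orange's coloured compartment (280,200) is free. Lowering it now.

```bash
python3 -m pendant '[[5,0,-0.1,4,0],[5,0,-0.1,8,0],[5,0,-0.1,10.5,0],[5,0,-0.1,11.4,0],[5,0,-0.1,11.6,0],[5,0,-0.1,11.6,0]]'; python3 -m pendant '[[60,0,0,0,0],[60,0,0,0,0],[60,0,0,0,0],[60,0,0,0,0],[60,0,0,-4,0],[60,0,0,-9,0],[60,0,0,-14,0],[60,-7,0,-14,0],[60,-7,0,-14,0],[60,-7,0,-14,0]]'; python3 - <<'E'
from h import *
st(); im,d,P,c=cloud('wrist'); save('w10',im)
for n,x in(('mir',547.5),('ped',619.5)):
  m=(np.hypot(P[...,0]-x,P[...,1]-61)<24)&(P[...,2]>95)&(P[...,2]<116)
  Q=P[m]; print(n,len(Q),np.median(Q,0),((Q.min(0)+Q.max(0))/2).round(1),Q[:,2].max())
for n in('scene','side'):
  im,d,P,c=cloud(n); i=im.astype(int)
  m=((i[...,0]-i[...,2]>60)|(i.min(-1)>120))&(P[...,2]>122)&(P[...,2]<140)&(abs(P[...,0]-583)<85)&(abs(P[...,1]-64)<80)
  Q=P[m]; print(n,len(Q),Q[:,2].max().round(1),cv2.minAreaRect(Q[:,:2].astype(np.float32)))
E
```

```text
clock: 29.4
position: [620.6, 61.3, 267.8]
tool_rot: [1.0, 0.0, 0.001, 0.0]
ft_force: [-0.0, 0.2, -0.8]
width: 22.7
gripper_force: 59.2
clock: 30.4
position: [547.8, 62.2, 407.3]
tool_rot: [1.0, 0.001, -0.001, -0.001]
ft_force: [0.7, 0.2, 0.4]
width: 51.0
gripper_force: 0.0
t 30.4 p [547.8  62.2 407.3] yawx 0.06 tiltz [-0.002  0.002 -1.   ] w 51.0 gf 0.0 F [0.7 0.2 0.4] j [-0.71  0.63  0.89  1.81 -0.59  0.99 -1.14]
mir 1221 [549.06782981  62.05841212 100.87107319] [548.3  62.1 103.2] 111.13493766648594
ped 643 [621.52055779  62.18777212 108.58828345] [620.9  61.8 108.5] 110.74966826749295
scene 617 130.6 ((582.8612060546875, 60.592201232910156), (145.6470489501953, 132.78370666503906), 0.44883424043655396)
side 415 129.7 ((583.5338134765625, 59.39772033691406), (144.631103515625, 136.96453857421875), 0.23988498747348785)
```

View pics/w10.png

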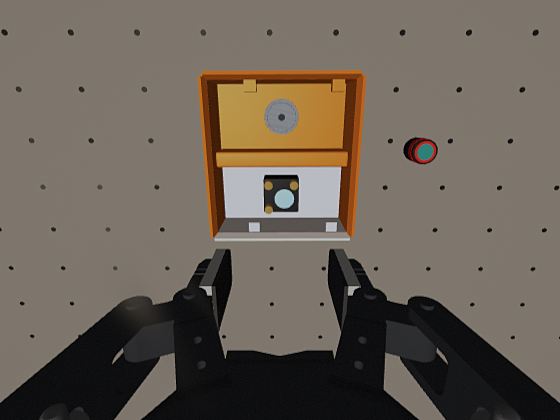

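The pedestal (282,117) and the mirror mount (281,194) stand flat in the correct compartments. The stack is square and the gripper is clear.

```bash
python3 -m pendant '[[60,0,0,0,0],[60,0,0,0,0],[60,0,0,0,0]]'; python3 -c "
from h import *
print(job_done())"
```

```text
clock: 30.85
position: [550.7, 62.1, 406.4]
tool_rot: [1.0, 0.001, -0.0, 0.0]
ft_force: [-0.1, -0.1, 0.4]
width: 51.2
gripper_force: 0.0
the job is handed in; nothing more can be done
None
```

Job handed in at about 31 s of the 128 s allowed: both kits are packed, orange is stacked squarely on blue with its white end over the blue end, all four parts looked upright in their compartments in the camera views, and the red-banded tube and green collar were not touched; the hand-in gave no verdict.

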